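# Turn the spout of an unfired pouring bowl to the front and point at its lip

### The arm

A 7-joint arm with a two-finger parallel gripper is mounted at the origin on a cart in front of the work surface, level with it; the furniture and walls round the work are solid. World frame = base frame: x ahead of the robot, y to its left, z up, the work surface at z = 0. Lengths are in m, angles in rad, forces in N, time in s.
With the tool pointing down it reaches from about 0.4 to 0.85 m from the base axis. Payload 10.4 kg.
Tool frame: the origin (TCP) lies between the finger pads; the fingertips stand 11 mm ahead of it and the grasp point (between the pads) lies 8 mm behind it; z points along the fingers, y is the direction in which the jaws open and shut (so a half turn about z gives the same grasp; the last joint's range is limited). The gripper opens to 87 mm and grips with 3 to 60 N. Pads are 19 mm wide; open, the fingers measure 117 mm over their backs; the gripper's body (75 mm by 190 mm) begins 51 mm behind the grasp point.
Start: joints at [1.282, 0.332, -0.065, 1.46, 0.022, 1.35, -0.088], TCP at [0.164, -0.603, 0.234] pointing down, gripper open.
Joint ranges: [-2.6, 2.6], [-0.5, 2.12], [-1.47, 1.34], [0.16, 2.42], [-1.27, 4.41], [0.06, 2.06], [-2.6, 2.6]. Speed limits (rad/s): [2.22, 2.22, 2.79, 2.79, 3.14, 3.14, 3.14].

### API

Orientations are given as a unit quaternion [x, y, z, w].
In Python, from bench import r, eyes gives the robot as it stands.
- The arm moves only by the shell command python3 -m inch 'ROWS' [FORCE]. ROWS is a JSON object of lists of equal length, an entry for each row: "translation": the shift along the world's x, y, z scaled (see below), a list of three; "rot": the turn, a rotation vector about the world's x, y, z scaled (see below), a list of three; "jaw": the finger opening in mm, from 0 to 87. In form: {"translation": [[tx, ty, tz], ...], "rot": [[ax, ay, az], ...], "jaw": [jaw, ...]}. A call has 1 to 20 rows; each row is the pose to reach, as a shift and turn from the pose measured when the call began; what a row does not reach only later rows make up. The controller multiplies each number of a shift by 100 mm and each number of a turn by 60 degrees. A row lasts 1/10 s, in which the tool goes at most 50 mm and 8.59 degrees, less where a joint would pass 70% of its speed; a pose out of reach is approached as far as the arm can. A call with a number of a shift or a turn outside -1 to 1 is refused whole. A call with a gripper value outside its range is refused whole. The fingers move at their own pace and stop on an object; FORCE is the grip in N (left out, the last holds). Time passes only in rows, so rows that repeat a pose let the fingers close. It gives the time, the measured TCP pose, the force and the opening at its end, in the units of the state.
- r.read_state(): the state, without advancing time (a new reading comes with each control period).
- eyes.camera(name): name is "side" or "top"; returns the picture (400x640x3 uint8, blue, green, red); there is no depth.
- eyes.calibration(name): a dict with "fx", "fy", "cx", "cy" (pixels), "distortion" ([k1, k2, p1, p2, k3] as OpenCV has them; the pictures are not rectified), "R" (3x3) and "t" (3): a world point X has camera coordinates R X + t. Camera axes: x right, y down, z forward; pixel columns grow to the right and rows downward; lengths in m; the calibration is good to about 2 mm. A picture is of the moment at which its call begins. calibration takes no time and is no camera call.
- r.close_job(): hands the job in, once; it reports no verdict.
The state is a dict: "time": time; "joint_positions": joint angles; "joint_vel": joint speeds; "joint_torque": joint torques, N m; "ee_pos": TCP position; "eef_rot": TCP orientation; "ft_force": force on the tool from outside, world axes, zero at the start; "torque": the same for the moment, N m; "width": finger opening in m.
Only numpy, scipy, OpenCV 4.12 (cv2) and the standard library are available. Lean on these libraries where they do the work, as an engineer would, in place of code of your own. Each camera call takes 0.05 s, during which the arm holds its last target. There are 200 camera calls.

### The job

The pouring bowl standing on the banding wheel is unfired and must not be touched. Turn the wheel with a fingertip on its disc until the bowl's spout faces squarely towards the front edge of the table (the robot's side), then point out the lip of the spout for the potter's check: bring the closed fingertips straight above the outer end of the lip, one to three centimetres clear of it, keep them there for at least two seconds, and finish still pointing. Lift nothing, and leave the tools lying round the wheel where they are.

Things in the scene. Friction and masses are not known exactly. Their poses are not given: they have to be found in the camera images.
- banding_wheel: Banding wheel (potter's turntable): a mottled grey disc 182 mm across on a dark round foot fixed to the table. Origin under the foot's centre, on the wheel's axis; the disc is 12 mm thick, its flat top 99 mm above the origin. The axes do not turn with the disc: x points straight away from the robot's side of the table (its front edge), y left, z up.
- banding_wheel_disc (a joint): Angle of the disc in rad, growing counter-clockwise from above; no stops, no spring. About 1 N along the edge turns it and it stays where left: a fingertip pressed on its top near the edge (3 to 10 N) and moved round an arc about the axis takes disc and bowl along. Clear of spout and lug, the disc's top is free from 50 mm to its edge at 91 mm.
- pouring_bowl: Low grey-brown clay pouring bowl, 92 mm across the rim, 44 mm high, 0.32 kg, standing loose on the middle of the disc (up to 5 mm off) and turning with it. Origin at the centre of its underside, z up. The pulled spout points along its own -x and reaches 70 mm out; a flat thumb lug opposite (+x) reaches 65 mm. The spout faces the front when bowl x and wheel x point the same way.
- spout_lip (a point): The outer end of the spout's lip, to be pointed at: on the bowl, 66 mm from its centre along its -x and 45.5 mm above its underside (about 145 mm above the table). Where the robot points is taken midway between the fingertips, so close the fingers.
- rib_wood: Flat wooden rib, 43 x 83 x 6 mm, lying loose on the table to the right of the wheel; to be left alone. Origin at the centre of its underside.
- loop_tool_c: Trimming tool with a wire loop, 185 mm long, 16 mm high, lying loose on the table to the left of the wheel; to be left alone. Origin at the centre of its underside, its length along x.
- calipers: Flat outside calipers, 123 x 84 x 7 mm, lying loose on the table further left of the wheel; to be left alone. Origin at the centre of the underside.
There are look-alikes about, which are no part of the job. Leave any blue look-alike of the banding_wheel alone.

How it is judged:
By the outcome, as a careful person would: the job done as asked, in the order asked, and still so for the second after the job is handed in, with the robot touching nothing.
It also fails if it takes over 67 s, if anything falls off the work surface, if the arm or the gripper's body presses on something with over 40 N, if the wrist force passes 120 N, or if a joint passes its speed limit or range.

## Working session

There is one attempt and no reset: what is moved stays moved. The work goes in short steps, Python scripts to look and compute and a shell command to move; the robot and the scene stay as the last step left them, time stands still between calls to the robot, and variables do not carry over. Pictures are saved under pics/ and viewed, about 8 in all and at most 12, crops included, and the job is handed in when it is done.

```bash
ls; mkdir -p pics; python3 - <<'E'
from bench import r, eyes
import cv2, numpy as np
for n in("top","side"):
    cv2.imwrite(f"pics/{n}0.png",eyes.camera(n)); c=eyes.calibration(n); print(n,{k:np.round(v,4).tolist() for k,v in c.items()})
print(r.read_state())
E
```

```text
pics
top {'fx': 494.8871, 'fy': 494.8871, 'cx': 319.0327, 'cy': 195.7052, 'distortion': [-0.1334, 0.0, 0.0, 0.0, 0.0], 'R': [[0.0217, -0.9996, 0.0174], [-0.9802, -0.0247, -0.1967], [0.197, -0.0128, -0.9803]], 't': [-0.0258, 0.5302, 1.2131]}
side {'fx': 493.9248, 'fy': 493.9248, 'cx': 327.1035, 'cy': 191.1918, 'distortion': [-0.1079, 0.0, 0.0, 0.0, 0.0], 'R': [[-0.6621, -0.7494, -0.0006], [-0.5944, 0.5257, -0.6086], [0.4564, -0.4026, -0.7935]], 't': [0.3458, 0.3734, 0.9725]}
{'time': 0.1, 'joint_positions': array([ 1.28242647,  0.33281037, -0.06468558,  1.46085673,  0.02160441,
        1.34989345, -0.08853176]), 'joint_vel': array([ 8.66686977e-04, -1.12475730e-03, -1.35370587e-03, -2.41248767e-03,
        9.51312340e-05, -7.72829667e-04,  7.03312638e-04]), 'joint_torque': array([ 2.19534115e-03, -6.24548507e+01,  2.49835302e-02, -3.90718567e+01,
       -6.14947337e-02,  3.65599827e-02,  1.01088631e-04]), 'ee_pos': array([ 0.16405834, -0.60274092,  0.23283268]), 'eef_rot': array([ 9.91185252e-01,  1.32481665e-01, -1.17018849e-04, -6.25365295e-04]), 'ft_force': array([-0.08126753,  0.28255864, -0.7415592 ]), 'torque': array([ 0.01878851, -0.01084297,  0.002576  ]), 'width': 0.0872838062352491}
```

View pics/top0.png

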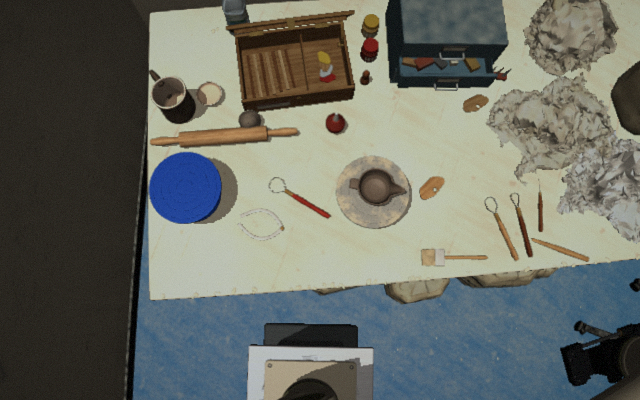

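View pics/side0.png

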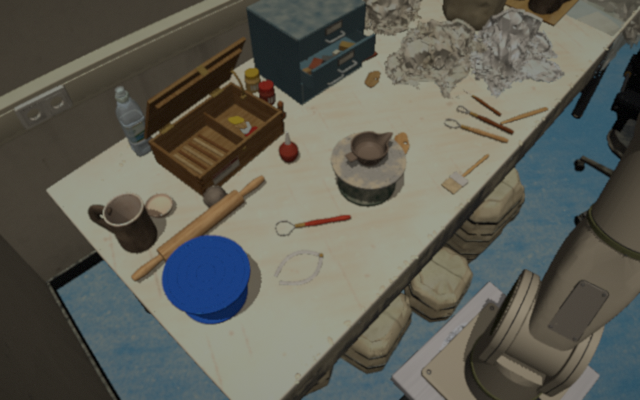

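The top view shows the wheel at about (373,191), with the bowl's spout to the right near (408,190) and its lug to the left near (350,183). The rib is right of the wheel at (431,187), the loop tool left at (300,197) and the calipers at (262,224). The blue look-alike is at (186,187). The table's front edge is slightly oblique. The side view agrees. Next I'll measure these.

```bash
cat > h.py <<'E'
import cv2, numpy as np
from bench import r, eyes
def cal(n):
    c=eyes.calibration(n); K=np.array([[c['fx'],0,c['cx']],[0,c['fy'],c['cy']],[0,0,1.]])
    return K,np.array(c['distortion']),np.array(c['R']),np.array(c['t'])
def ray(n,px,z):
    K,d,R,t=cal(n); u=cv2.undistortPoints(np.float64(px).reshape(-1,1,2),K,d).reshape(-1,2)
    D=np.c_[u,np.ones(len(u))]@R; o=-R.T@t
    return o+D*((z-o[2])/D[:,2])[:,None]
def proj(n,X):
    K,d,R,t=cal(n); return cv2.projectPoints(np.float64(X).reshape(-1,1,3),cv2.Rodrigues(R)[0],t,K,d)[0].reshape(-1,2)
E
python3 - <<'E'
from h import *
a=cv2.imread('pics/top0.png'); b=cv2.imread('pics/side0.png')
A=cv2.resize(a[145:240,325:455],None,fx=6,fy=6,interpolation=cv2.INTER_CUBIC)[:, :780]
cv2.imwrite('pics/topc.png',A)
B=cv2.resize(b[120:215,315:425],None,fx=6,fy=6,interpolation=cv2.INTER_CUBIC)
cv2.imwrite('pics/sidec.png',B)
# front edge of the table in top: bright cream going to blue
pts=[]
hsv=cv2.cvtColor(a,cv2.COLOR_BGR2HSV)
for x in list(range(160,310,6))+list(range(560,600,6)):
    col=hsv[240:310,x]; m=(col[:,2]>150)&(col[:,1]<90)
    i=np.where(m)[0]
    if len(i): pts.append((x,240+i.max()+.5))
P=ray('top',pts,0.0)
print(np.round(np.c_[pts,P[:,:2]],3).tolist())
E
```

```text
[[160.0, 299.5, 0.256, 0.393], [166.0, 298.5, 0.259, 0.377], [172.0, 298.5, 0.26, 0.361], [178.0, 297.5, 0.263, 0.346], [184.0, 297.5, 0.264, 0.33], [190.0, 297.5, 0.264, 0.314], [196.0, 297.5, 0.265, 0.298], [202.0, 296.5, 0.268, 0.283], [208.0, 296.5, 0.269, 0.267], [214.0, 295.5, 0.272, 0.252], [220.0, 295.5, 0.272, 0.236], [226.0, 294.5, 0.275, 0.22], [232.0, 294.5, 0.276, 0.205], [238.0, 293.5, 0.279, 0.189], [244.0, 293.5, 0.279, 0.174], [250.0, 293.5, 0.28, 0.158], [256.0, 292.5, 0.283, 0.143], [262.0, 292.5, 0.283, 0.127], [268.0, 291.5, 0.286, 0.112], [274.0, 291.5, 0.287, 0.097], [280.0, 290.5, 0.289, 0.081], [286.0, 290.5, 0.29, 0.066], [292.0, 289.5, 0.293, 0.05], [298.0, 289.5, 0.293, 0.035], [304.0, 289.5, 0.294, 0.019], [560.0, 266.5, 0.362, -0.672], [566.0, 265.5, 0.365, -0.69], [572.0, 266.5, 0.362, -0.708], [578.0, 264.5, 0.367, -0.726], [584.0, 264.5, 0.367, -0.744], [590.0, 263.5, 0.37, -0.762], [596.0, 263.5, 0.37, -0.781]]
```

View pics/topc.png

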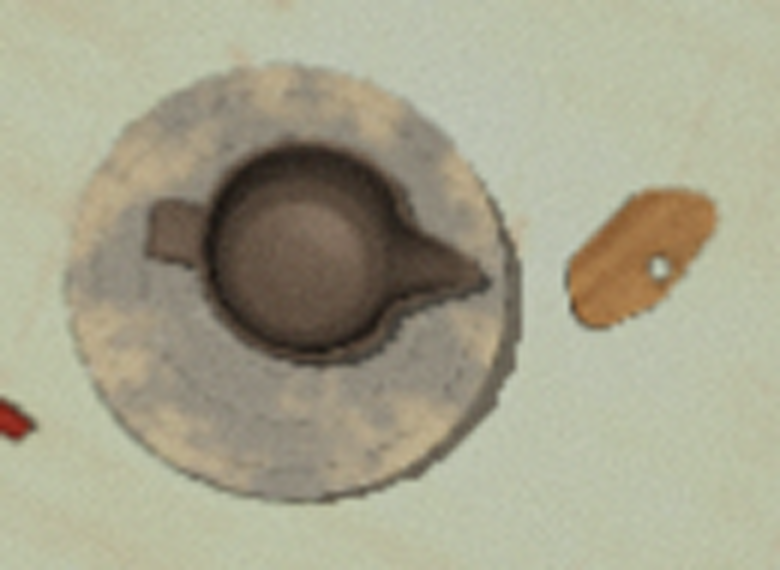

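View pics/sidec.png

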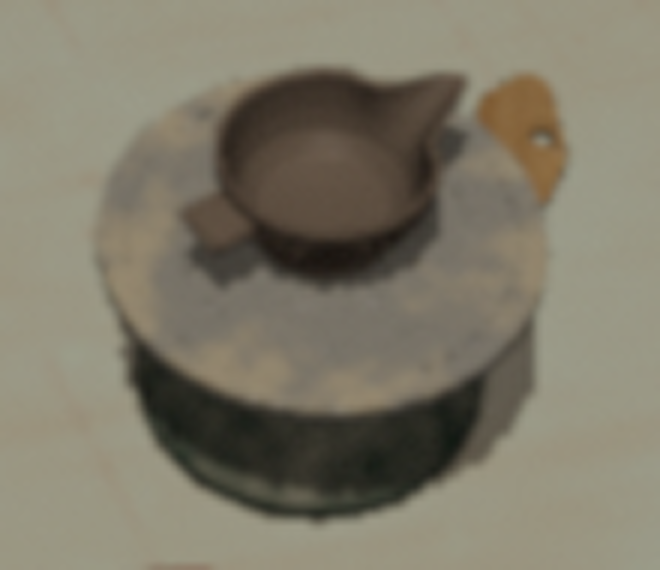

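The crops give the spout tip at about (406.3,191.7) in top and (392.2,133.3) in side. The rim centre is about (375.5,187) and the lug end (350,183.5), both in top. The front edge is yawed about +5.5°. Next: wheel centre, lip by two views, spout angle.

```bash
cat >> h.py <<'E'
from scipy.optimize import least_squares
def tri(pt,ps):
    f=lambda X: np.r_[(proj('top',X)-pt).ravel(),(proj('side',X)-ps).ravel()]
    s=least_squares(f,[.5,-.15,.14]); return s.x,s.fun
def wheel(img,n,c0,angs,z=.099):
    g=cv2.GaussianBlur(cv2.cvtColor(img,cv2.COLOR_BGR2LAB),(0,0),1.0).astype(np.float32)
    c=np.array(c0[:2])
    for it in range(4):
        P=[]
        for a in np.deg2rad(angs):
            R=np.arange(.080,.102,.0005)
            X=np.c_[c[0]+R*np.cos(a),c[1]+R*np.sin(a),np.full(len(R),z)]
            p=proj(n,X).astype(np.float32)
            v=cv2.remap(g,p[:,0].reshape(-1,1),p[:,1].reshape(-1,1),cv2.INTER_LINEAR)[:,0]
            d=np.linalg.norm(v[6:]-v[:-6],axis=1); P.append(X[3+d.argmax(),:2])
        P=np.array(P)
        s=least_squares(lambda q:np.hypot(*(P-q[:2]).T)-q[2],[*c,.091],loss='soft_l1',f_scale=.001); c=s.x[:2]
    return s.x,np.std(s.fun)
def clay(img,n,box):
    x0,y0,x1,y1=box; hsv=cv2.cvtColor(img,cv2.COLOR_BGR2HSV)
    m=np.zeros(img.shape[:2],np.uint8); b=cv2.GaussianBlur(img,(0,0),.7).max(2); m[y0:y1,x0:x1]=(b[y0:y1,x0:x1]<112)
    return m
E
python3 - <<'E'
from h import *
a=cv2.imread('pics/top0.png'); b=cv2.imread('pics/side0.png')
c0=ray('top',[[373,191]],.099)[0]; print('c0',c0.round(4))
print('top',wheel(a,'top',c0,range(20,230,6)))
print('side',wheel(b,'side',c0,range(0,360,6)))
print('lip tri',tri(np.array([406.3,191.7]),np.array([392.2,133.3])))
print('rim c', ray('top',[[375.5,187]],.099+.044)[0], ray('top',[[406.3,191.7]],.1445)[0], 'lug', ray('top',[[350,183.5]],.135)[0])
P=[]
print('tri lug',tri(np.array([350,183.5]),np.array([315+200/6,120+228/6])))
E
```

```text
c0 [ 0.5367 -0.1461  0.099 ]
top (array([ 0.53484163, -0.1463601 ,  0.09357719]), np.float64(0.0026789283260946193))
side (array([ 0.53280317, -0.14235172,  0.09174143]), np.float64(0.0036245597446949605))
lip tri (array([ 0.53103091, -0.22158627,  0.13417225]), array([-0.39865729, -0.62592767,  0.72452577,  0.18382111]))
rim c [ 0.53719777 -0.1466397   0.143     ] [ 0.52730152 -0.22053114  0.1445    ] lug [ 0.54599793 -0.08608613  0.135     ]
tri lug (array([ 0.54602776, -0.08655767,  0.13287905]), array([ 0.12621192,  0.18729055, -0.2112177 , -0.05631923]))
```

Current spout azimuth is about -98°, and the target is -174.5°, so the disc needs about -76.6° (clockwise). The wheel axis is about (0.534,-0.145). I'll press at r=72 mm on the front side, at (0.463,-0.135), which is 90° from the spout, and sweep to the left. Approach with the fingers closed.

```bash
for i in 1 2 3 4 5; do :; done
python3 -m inch '{"translation":[[0.15,0.23,0],[0.3,0.47,0],[0.45,0.7,0],[0.6,0.94,0],[0.6,0.94,0]],"rot":[[0,0,0],[0,0,0],[0,0,0],[0,0,0],[0,0,0]],"jaw":[0,0,0,0,0]}' 10
python3 -m inch '{"translation":[[0.15,0.23,0],[0.3,0.47,0],[0.45,0.7,0],[0.6,0.94,0],[0.6,0.94,0]],"rot":[[0,0,0],[0,0,0],[0,0,0],[0,0,0],[0,0,0]],"jaw":[0,0,0,0,0]}'
python3 -m inch '{"translation":[[0.15,0.23,0],[0.3,0.47,0],[0.45,0.7,0],[0.6,0.94,0],[0.6,0.94,0]],"rot":[[0,0,0],[0,0,0],[0,0,0],[0,0,0],[0,0,0]],"jaw":[0,0,0,0,0]}'
```

```text
time: 0.6
ee_pos: [0.227, -0.5058, 0.2329]
eef_rot: [0.991, 0.135, 0.0, -0.001]
ft_force: [0.4, -1.1, 0.4]
width: 0.0553
time: 1.1
ee_pos: [0.2893, -0.4091, 0.2329]
eef_rot: [0.991, 0.137, 0.001, -0.001]
ft_force: [-0.7, -0.0, 0.7]
width: 0.0148
time: 1.6
ee_pos: [0.3511, -0.3128, 0.233]
eef_rot: [0.99, 0.14, 0.001, -0.002]
ft_force: [0.1, 0.3, 0.3]
width: 0.0005
```

```bash
python3 -m inch '{"translation":[[0.15,0.23,0],[0.3,0.47,0],[0.45,0.7,0],[0.56,0.88,0],[0.56,0.88,0]],"rot":[[0,0,0],[0,0,0],[0,0,0],[0,0,0],[0,0,0]],"jaw":[0,0,0,0,0]}'
python3 -m inch '{"translation":[[0.15,0.23,0],[0.3,0.45,0],[0.45,0.7,0],[0.55,0.89,0],[0.55,0.89,0],[0.55,0.89,-0.3],[0.55,0.89,-0.6],[0.55,0.89,-0.8],[0.55,0.89,-0.8]],"rot":[[0,0,0],[0,0,0],[0,0,0],[0,0,0],[0,0,0],[0,0,0],[0,0,0],[0,0,0],[0,0,0]],"jaw":[0,0,0,0,0,0,0,0,0]}'
python3 - <<'E'
from h import *
a=eyes.camera('top');b=eyes.camera('side');s=r.read_state();print(s['ee_pos'],s['ft_force'],s['time'])
A=cv2.resize(a[140:240,320:430],None,fx=4,fy=4); B=cv2.resize(b[110:210,310:420],None,fx=4,fy=4)
cv2.imwrite('pics/c1.png',np.hstack([A,B])[:, :800]if 0 else cv2.resize(np.hstack([A,B]),(800,364)))
E
```

```text
time: 2.1
ee_pos: [0.4082, -0.2234, 0.233]
eef_rot: [0.99, 0.141, 0.001, -0.002]
ft_force: [-0.1, -0.5, -0.1]
width: 0.0001
time: 3.0
ee_pos: [0.461, -0.1361, 0.1504]
eef_rot: [0.99, 0.14, -0.001, -0.003]
ft_force: [0.1, -0.3, 0.4]
width: 0.0004
[ 0.46299387 -0.1358066   0.15341572] [ 0.06311161 -0.33025042  1.13223091] 3.1
```

View pics/c1.png

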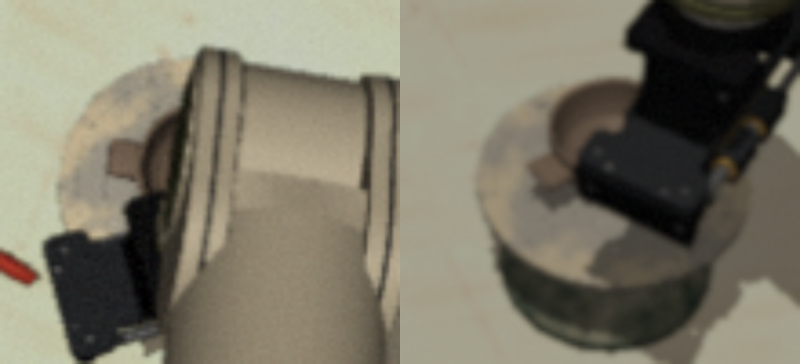

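The arm hides most of the bowl, but the lug is still at the left as before and the gripper is over the front of the disc. Now descend to contact.

```bash
python3 -m inch '{"translation":[[0,0,-0.2],[0,0,-0.36],[0,0,-0.4],[0,0,-0.4]],"rot":[[0,0,0],[0,0,0],[0,0,0],[0,0,0]],"jaw":[0,0,0,0]}'
python3 -m inch '{"translation":[[0,0,-0.02],[0,0,-0.02],[0,0,-0.02]],"rot":[[0,0,0],[0,0,0],[0,0,0]],"jaw":[0,0,0]}'
```

```text
time: 3.5
ee_pos: [0.4633, -0.1363, 0.1142]
eef_rot: [0.99, 0.14, 0.001, -0.002]
ft_force: [0.2, -1.0, 0.5]
width: 0.0006
time: 3.8
ee_pos: [0.4636, -0.1365, 0.1128]
eef_rot: [0.99, 0.14, 0.002, -0.002]
ft_force: [-1.1, -0.5, 1.2]
width: 0.0004
```

```bash
python3 -m inch '{"translation":[[0,0,-0.02],[0,0,-0.02],[0,0,-0.02]],"rot":[[0,0,0],[0,0,0],[0,0,0]],"jaw":[0,0,0]}'
python3 -m inch '{"translation":[[0,0,-0.01],[0,0,-0.01],[0,0,-0.01]],"rot":[[0,0,0],[0,0,0],[0,0,0]],"jaw":[0,0,0]}'
```

```text
time: 4.1
ee_pos: [0.4638, -0.1365, 0.1109]
eef_rot: [0.99, 0.14, 0.002, -0.001]
ft_force: [0.6, -0.1, 1.0]
width: 0.0008
time: 4.4
ee_pos: [0.4638, -0.1365, 0.1108]
eef_rot: [0.99, 0.14, 0.002, -0.001]
ft_force: [-4.2, 1.3, 11.7]
width: 0.0005
```

Contact at about 12 N for 1 mm of commanded depth, so I'll hold about 0.5 mm. Computing the arc rows.

```bash
cat > arc.py <<'E'
import numpy as np,sys
from bench import r
C=np.array([.534,-.145]); step,n=map(float,sys.argv[1:3]); v=r.read_state()['ee_pos'][:2]-C
print(np.hypot(*v),np.degrees(np.arctan2(v[1],v[0])))
for k in range(1,int(n)+1):
    t=np.radians(step*k); R=np.array([[np.cos(t),-np.sin(t)],[np.sin(t),np.cos(t)]])
    print(np.round((R@v-v)*10,3),round(step*k/60,3))
E
python3 arc.py -4 10
```

```text
0.07066833985874241 173.095903647274
[0.008 0.049] -0.067
[0.019 0.097] -0.133
[0.033 0.144] -0.2
[0.051 0.19 ] -0.267
[0.071 0.235] -0.333
[0.095 0.278] -0.4
[0.122 0.319] -0.467
[0.152 0.359] -0.533
[0.184 0.396] -0.6
[0.219 0.431] -0.667
```

```bash
python3 -m inch '{"translation":[[0.008,0.049,-0.006],[0.019,0.097,-0.006],[0.033,0.144,-0.006],[0.051,0.19,-0.006],[0.071,0.235,-0.006]],"rot":[[0,0,-0.067],[0,0,-0.133],[0,0,-0.2],[0,0,-0.267],[0,0,-0.333]],"jaw":[0,0,0,0,0]}'
python3 arc.py -4 8
python3 - <<'E'
from h import *
b=eyes.camera('side');a=eyes.camera('top')
A=cv2.resize(a[140:240,320:430],None,fx=4,fy=4); B=cv2.resize(b[110:210,310:420],None,fx=4,fy=4)
cv2.imwrite('pics/c2.png',cv2.resize(np.hstack([A,B]),(800,364)))
E
```

```text
time: 4.9
ee_pos: [0.4706, -0.1129, 0.1108]
eef_rot: [0.999, -0.035, 0.002, -0.001]
ft_force: [-5.5, 1.4, 11.3]
width: 0.0003
0.07110653608205786 153.1202659134586
[0.024 0.043] -0.067
[0.051 0.085] -0.133
[0.081 0.125] -0.2
[0.113 0.162] -0.267
[0.148 0.198] -0.333
[0.186 0.23 ] -0.4
[0.225 0.26 ] -0.467
[0.267 0.287] -0.533
```

View pics/c2.png

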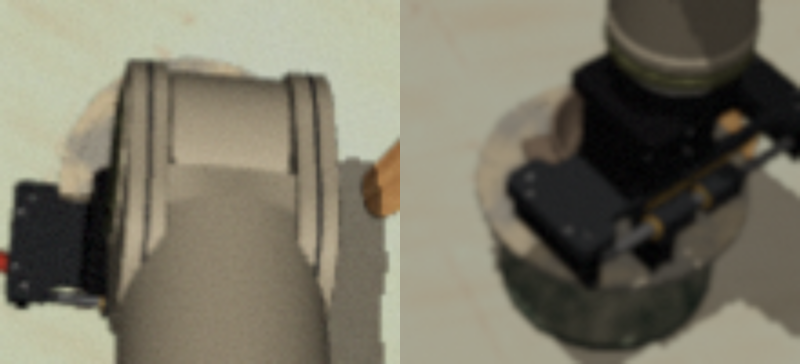

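The lug has gone from its old place, so the disc is turning with the fingertip. The vertical force is a little high, so I'll ease it and continue.

```bash
python3 -m inch '{"translation":[[0.024,0.043,-0.002],[0.051,0.085,-0.002],[0.081,0.125,-0.002],[0.113,0.162,-0.002],[0.148,0.198,-0.002],[0.186,0.23,-0.002],[0.225,0.26,-0.002]],"rot":[[0,0,-0.067],[0,0,-0.133],[0,0,-0.2],[0,0,-0.267],[0,0,-0.333],[0,0,-0.4],[0,0,-0.467]],"jaw":[0,0,0,0,0,0,0]}'
python3 arc.py -4 8
```

```text
time: 5.7
ee_pos: [0.4934, -0.0855, 0.1109]
eef_rot: [0.961, -0.277, 0.002, -0.001]
ft_force: [-1.8, 1.3, 5.1]
width: 0.0006
0.07205757471550969 124.2752716268516
[0.043 0.027] -0.067
[0.087 0.051] -0.133
[0.133 0.071] -0.2
[0.18  0.089] -0.267
[0.228 0.103] -0.333
[0.277 0.114] -0.4
[0.327 0.121] -0.467
[0.377 0.125] -0.533
```

```bash
python3 -m inch '{"translation":[[0.043,0.027,-0.004],[0.087,0.051,-0.004],[0.133,0.071,-0.004],[0.18,0.089,-0.004],[0.228,0.103,-0.004],[0.277,0.114,-0.004],[0.327,0.121,-0.004],[0.327,0.121,-0.004]],"rot":[[0,0,-0.067],[0,0,-0.133],[0,0,-0.2],[0,0,-0.267],[0,0,-0.333],[0,0,-0.4],[0,0,-0.467],[0,0,-0.467]],"jaw":[0,0,0,0,0,0,0,0]}'
python3 arc.py -4 1
python3 -m inch '{"translation":[[0,0,0.1],[0,0,0.4],[0,0,0.8],[0,0,1],[0,0,1]],"rot":[[0,0,0],[0,0,0],[0,0,0],[0,0,0],[0,0,0]],"jaw":[0,0,0,0,0]}'
```

```text
time: 6.5
ee_pos: [0.5268, -0.0726, 0.1111]
eef_rot: [0.865, -0.502, 0.002, -0.001]
ft_force: [-0.5, -0.2, -0.4]
width: 0.0006
0.07272149209140401 95.70154753908395
[0.051 0.003] -0.067
time: 7.0
ee_pos: [0.5282, -0.073, 0.215]
eef_rot: [0.865, -0.502, 0.005, -0.002]
ft_force: [1.0, -0.6, -0.2]
width: 0.0004
```

Contact thinned out at the end, so I need a clear look. Moving left, out of the view.

```bash
for k in a; do python3 -m inch '{"translation":[[-0.2,0.3,0.1],[-0.4,0.6,0.2],[-0.5,0.9,0.2],[-0.5,1,0.2],[-0.5,1,0.2]],"rot":[[0,0,0],[0,0,0],[0,0,0],[0,0,0],[0,0,0]],"jaw":[0,0,0,0,0]}'; done
python3 -m inch '{"translation":[[0,0.3,0],[0,0.6,0],[0,0.9,0],[0,1,0],[0,1,0]],"rot":[[0,0,0],[0,0,0],[0,0,0],[0,0,0],[0,0,0]],"jaw":[0,0,0,0,0]}'
python3 - <<'E'
from h import *
a=eyes.camera('top');b=eyes.camera('side');cv2.imwrite('pics/t3.png',a);cv2.imwrite('pics/s3.png',b)
A=cv2.resize(a[150:230,330:420],None,fx=4.4,fy=4.4,interpolation=cv2.INTER_CUBIC); B=cv2.resize(b[120:200,325:415],None,fx=4.4,fy=4.4,interpolation=cv2.INTER_CUBIC)
cv2.imwrite('pics/c3.png',np.hstack([A,B]))
E
```

```text
time: 7.5
ee_pos: [0.5133, -0.0436, 0.2196]
eef_rot: [0.866, -0.499, 0.008, 0.014]
ft_force: [-0.5, -0.2, 0.2]
width: 0.0006
time: 8.0
ee_pos: [0.5125, 0.0565, 0.2188]
eef_rot: [0.866, -0.5, 0.008, 0.015]
ft_force: [-0.3, -4.8, 7.1]
width: 0.0007
```

View pics/c3.png

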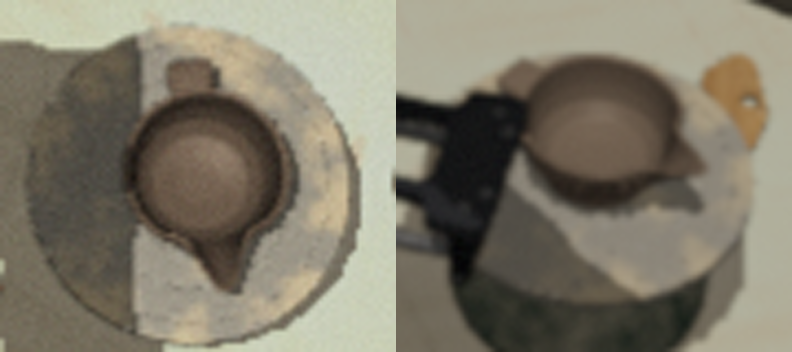

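The bowl now has its spout near the front: tip at about (383.4,216.4) and lug end at about (373.6,163.4) in top. Measuring the angle and checking the state.

```bash
cat > ang.py <<'E'
from h import *
import sys
def ang(tip,lug,zt=.1445,zl=.135):
    T=ray('top',[tip],zt)[0];L=ray('top',[lug],zl)[0];d=T-L
    print('tip',T[:2].round(4),'lug',L[:2].round(4),'len',np.hypot(*d[:2]).round(4),'ang',np.degrees(np.arctan2(d[1],d[0])).round(2))
# dark clay mask in top
def blob(a):
    g=cv2.GaussianBlur(a,(0,0),.6).astype(int); b,gg,rr=g[...,0],g[...,1],g[...,2]
    m=np.zeros(a.shape[:2],np.uint8); m[155:222,345:412]=((rr-b>10)&(rr<125))[155:222,345:412]
    m=cv2.morphologyEx(m,cv2.MORPH_CLOSE,np.ones((5,5)))
    n,l,s,c=cv2.connectedComponentsWithStats(m); k=1+s[1:,4].argmax(); return (l==k).astype(np.uint8)
def auto(a):
    m=blob(a); X=np.argwhere(m)[:,::-1].astype(float)
    P=ray('top',X,.140)[:,:2]
    dt=cv2.distanceTransform(m,cv2.DIST_L2,5); _,rad,_,c=cv2.minMaxLoc(dt)
    C=ray('top',[c],.14)[0,:2]; d=np.hypot(*(P-C).T)
    # hull extremes: farthest point, and farthest in the opposite half
    tip=P[d>d.max()-.004].mean(0); u=(tip-C)/np.hypot(*(tip-C))
    s=(P-C)@u; lg=P[s<s.min()+.008].mean(0); v=tip-lg
    print('area',m.sum(),'C',C.round(4),'inr',rad,'tip',tip.round(4),'lug',lg.round(4),'len',np.hypot(*v).round(4),'ang',np.degrees(np.arctan2(v[1],v[0])).round(2)); return m
E
python3 - <<'E'
from ang import *
s=r.read_state();print(s['time'],s['ee_pos'],s['ft_force'],s['joint_positions'].round(3),s['joint_vel'].round(3))
for f in('top0','t3'):
    m=auto(cv2.imread(f'pics/{f}.png')); cv2.imwrite(f'pics/m_{f}.png',m*255)
ang([406.3,191.7],[350,183.5]); ang([383.4,216.4],[373.6,163.4])
a=cv2.imread('pics/t3.png')
print('wheel',wheel(a,'top',[.534,-.145],list(range(-60,60,5))+list(range(95,225,5))))
# tight table yaw
hsv=cv2.cvtColor(cv2.imread('pics/top0.png'),cv2.COLOR_BGR2HSV);p=[]
for x in list(range(156,312,3))+list(range(560,630,3)):
    i=np.where((hsv[240:310,x,2]>150)&(hsv[240:310,x,1]<90))[0]
    if len(i):p.append((x,240.5+i.max()))
P=ray('top',p,0);l=cv2.fitLine(np.float32(P[:,:2]),cv2.DIST_HUBER,0,.01,.01).ravel();print('edge dir',np.degrees(np.arctan2(l[1],l[0])))
E
```

```text
8.1 [0.51206448 0.06773365 0.21803909] [ 0.35979084  0.34167038 -0.6280502 ] [-1.388  0.25   1.328  1.808 -0.218  1.283 -2.601] [ 0.127 -0.042  0.063  0.017  0.075 -0.009  0.006]
area 1516 C [ 0.5403 -0.1458] inr 18.575197219848633 tip [ 0.4702 -0.2104] lug [ 0.5533 -0.089 ] len 0.1471 ang -124.37
area 2255 C [ 0.5368 -0.1074] inr 15.0 tip [ 0.518 -0.189] lug [ 0.586  -0.0754] len 0.1324 ang -120.92
tip [ 0.5273 -0.2205] lug [ 0.546  -0.0861] len 0.1357 ang -97.92
tip [ 0.4663 -0.1652] lug [ 0.5976 -0.1432] len 0.1331 ang -170.48
wheel (array([ 0.53508403, -0.14578938,  0.09325744]), np.float64(0.002277996159892624))
edge dir -84.368935
```

Joint 7 sits at its range end (-2.60) because my unwinding turn used it up. I'll turn the tool back at once. The bowl reads -170.5° against a target of -174.4°, so about 4° more is needed, to be confirmed.

```bash
cat > rotto.py <<'E'
import sys,numpy as np
from scipy.spatial.transform import Rotation as R
from bench import r
def rot(yaw,frac=1):  # target: tool x at yaw deg, pointing down
    q=R.from_quat([np.cos(np.radians(yaw)/2),np.sin(np.radians(yaw)/2),0,0])
    v=(q*R.from_quat(r.read_state()['eef_rot']).inv()).as_rotvec(degrees=True)/60
    return v.round(3)
print(rot(float(sys.argv[1])))
E
python3 rotto.py -5
```

```text
[0.031 0.013 0.896]
```

```bash
python3 -m inch '{"translation":[[0,0,0.05],[0,0,0.1],[0,0,0.1],[0,0.1,0.1],[0,0.2,0.1],[0,0.3,0.1],[0,0.3,0.1],[0,0.3,0.1],[0,0.3,0.1]],"rot":[[0.01,0,0.1],[0.02,0.01,0.2],[0.03,0.01,0.3],[0.03,0.01,0.42],[0.03,0.01,0.54],[0.03,0.01,0.66],[0.03,0.01,0.78],[0.03,0.01,0.9],[0.03,0.01,0.9]],"jaw":[0,0,0,0,0,0,0,0,0]}'
python3 - <<'E'
from h import *
a=eyes.camera('top');b=eyes.camera('side');cv2.imwrite('pics/t4.png',a);cv2.imwrite('pics/s4.png',b)
s=r.read_state();print(s['time'],s['ee_pos'],s['joint_positions'].round(3))
cv2.imwrite('pics/c4.png',cv2.resize(a[158:223,345:410],None,fx=9,fy=9,interpolation=cv2.INTER_CUBIC))
E
```

```text
time: 9.0
ee_pos: [0.5116, 0.0973, 0.2275]
eef_rot: [0.999, -0.041, 0.001, -0.0]
ft_force: [0.5, -0.1, 0.1]
width: 0.0007
9.1 [0.5118337  0.0973361  0.22767262] [-1.283  0.153  1.118  1.788 -0.143  1.287 -1.788]
```

View pics/c4.png

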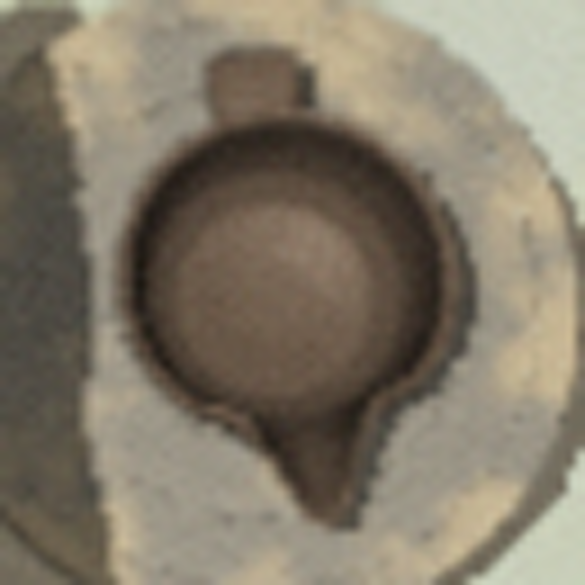

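Zoomed: spout end at about (381.8,215.6), lug end mid (373.2,163.3), rim centre about (377.1,189.0).

```bash
python3 - <<'E'
from ang import *
ang([381.8,215.6],[373.2,163.3]); ang([381.8,215.6],[377.1,189.0],.1445,.143); ang([377.1,189.0],[373.2,163.3],.143,.135)
b=cv2.imread('pics/s4.png')
cv2.imwrite('pics/c5.png',cv2.resize(b[118:203,328:418],None,fx=7,fy=7,interpolation=cv2.INTER_CUBIC))
E
```

```text
tip [ 0.4681 -0.1614] lug [ 0.5978 -0.1422] len 0.1311 ang -171.59
tip [ 0.4681 -0.1614] lug [ 0.5324 -0.1505] len 0.0652 ang -170.38
tip [ 0.5324 -0.1505] lug [ 0.5978 -0.1422] len 0.0659 ang -172.77
```

View pics/c5.png

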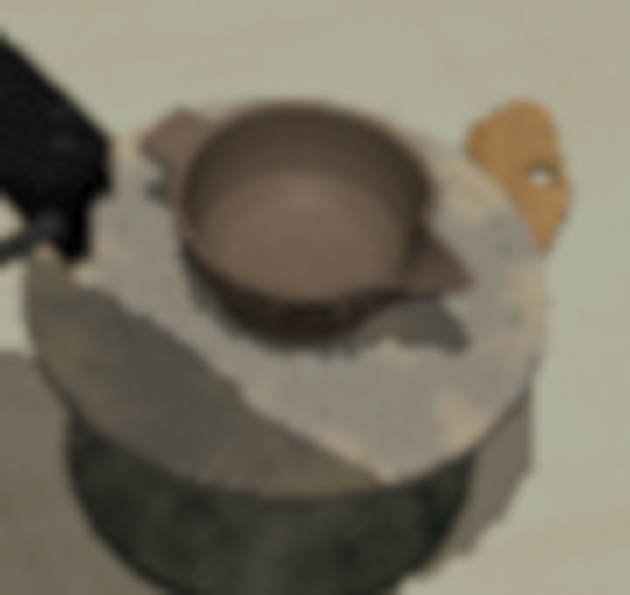

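Side view: spout tip at about (395.1,158.7), lug end mid about (351.1,136.3). Cross-checking with both views.

```bash
python3 - <<'E'
from ang import *
T,e=tri(np.array([381.8,215.6]),np.array([395.1,158.7]));L,f=tri(np.array([373.2,163.3]),np.array([351.1,136.3]))
d=T-L;print(T.round(4),e.round(2),L.round(4),f.round(2),np.degrees(np.arctan2(d[1],d[0])),np.hypot(*d[:2]))
s=ray('side',[[395.1,158.7]],.1445)[0];l=ray('side',[[351.1,136.3]],.135)[0];d=s-l;print(s,l,np.degrees(np.arctan2(d[1],d[0])))
E
```

```text
[ 0.4686 -0.1623  0.1395] [ 0.1   0.15 -0.17 -0.04] [ 0.5993 -0.1444  0.1246] [ 0.37  0.55 -0.64 -0.17] -172.19632748042952 0.13195685175233088
[ 0.46552791 -0.15892122  0.1445    ] [ 0.59082674 -0.13804315  0.135     ] -170.53993625339461
```

Estimates run from -170.5° to -172.2°, against a target of -174.4°, so about 2.7° more (3.4 mm at 72 mm) is needed. I'll re-press on the left side.

```bash
python3 -m inch '{"translation":[[0.04,-0.3,0],[0.08,-0.6,0],[0.12,-0.9,0],[0.12,-1,0],[0.12,-1,0]],"rot":[[0,0,0],[0,0,0],[0,0,0],[0,0,0],[0,0,0]],"jaw":[0,0,0,0,0]}'
python3 -m inch '{"translation":[[0,-0.3,0],[0,-0.6,0],[0,-0.7,0],[0,-0.7,-0.3],[0,-0.7,-0.6],[0,-0.7,-0.9],[0,-0.7,-1],[0,-0.7,-1]],"rot":[[0,0,0],[0,0,0],[0,0,0],[0,0,0],[0,0,0],[0,0,0],[0,0,0],[0,0,0]],"jaw":[0,0,0,0,0,0,0,0]}'; python3 rotto.py -5
```

```text
time: 9.6
ee_pos: [0.5236, -0.0043, 0.2276]
eef_rot: [0.999, -0.046, 0.001, -0.0]
ft_force: [0.3, 0.5, 0.6]
width: 0.0005
time: 10.4
ee_pos: [0.5231, -0.0731, 0.1267]
eef_rot: [0.999, -0.046, -0.0, 0.0]
ft_force: [0.3, 0.3, -0.5]
width: 0.0005
[ 0.    -0.     0.005]
```

```bash
python3 -m inch '{"translation":[[0,0,-0.07],[0,0,-0.14],[0,0,-0.15],[0,0,-0.16],[0,0,-0.16],[0,0,-0.16]],"rot":[[0,0,0],[0,0,0],[0,0,0],[0,0,0],[0,0,0],[0,0,0]],"jaw":[0,0,0,0,0,0]}'
python3 -m inch '{"translation":[[0,0,-0.005],[0,0,-0.005],[0,0,-0.005]],"rot":[[0,0,0],[0,0,0],[0,0,0]],"jaw":[0,0,0]}'
```

```text
time: 11.0
ee_pos: [0.5233, -0.0732, 0.1109]
eef_rot: [0.999, -0.046, 0.0, 0.0]
ft_force: [-0.6, 0.5, 0.8]
width: 0.0003
time: 11.3
ee_pos: [0.5236, -0.0732, 0.1109]
eef_rot: [0.999, -0.046, 0.0, -0.0]
ft_force: [-0.9, 0.3, 5.1]
width: 0.0007
```

```bash
python3 -m inch '{"translation":[[0.012,0.001,-0.006],[0.024,0.002,-0.006],[0.035,0.003,-0.006],[0.035,0.003,-0.006],[0.035,0.003,-0.006]],"rot":[[0,0,-0.015],[0,0,-0.03],[0,0,-0.045],[0,0,-0.045],[0,0,-0.045]],"jaw":[0,0,0,0,0]}'
python3 -m inch '{"translation":[[0,0,0.1],[0,0,0.4],[0,0,0.8],[0,0,1],[0,0,1]],"rot":[[0,0,0],[0,0,0],[0,0,0],[0,0,0],[0,0,0]],"jaw":[0,0,0,0,0]}'
python3 -m inch '{"translation":[[0,0.3,0],[0,0.6,0],[0,0.9,0],[0,1,0],[0,1,0]],"rot":[[0,0,0],[0,0,0],[0,0,0],[0,0,0],[0,0,0]],"jaw":[0,0,0,0,0]}'
python3 -m inch '{"translation":[[0,0.3,0],[0,0.6,0],[0,0.7,0],[0,0.7,0],[0,0.7,0]],"rot":[[0,0,0],[0,0,0],[0,0,0],[0,0,0],[0,0,0]],"jaw":[0,0,0,0,0]}'
python3 - <<'E'
from h import *
a=eyes.camera('top');b=eyes.camera('side');cv2.imwrite('pics/t6.png',a);cv2.imwrite('pics/s6.png',b)
s=r.read_state();print(s['time'],s['ee_pos'],s['joint_positions'].round(3))
cv2.imwrite('pics/c6.png',cv2.resize(a[158:223,345:410],None,fx=9,fy=9,interpolation=cv2.INTER_CUBIC))
E
```

```text
time: 11.8
ee_pos: [0.5278, -0.0725, 0.1109]
eef_rot: [0.998, -0.069, 0.001, -0.0]
ft_force: [-0.7, 1.3, 6.9]
width: 0.0003
time: 12.3
ee_pos: [0.5291, -0.073, 0.2139]
eef_rot: [0.998, -0.07, 0.003, -0.001]
ft_force: [0.6, -0.5, -1.3]
width: 0.0004
time: 12.8
ee_pos: [0.5288, 0.0284, 0.2134]
eef_rot: [0.998, -0.068, 0.003, -0.001]
ft_force: [-0.3, -0.2, -0.2]
width: 0.0004
time: 13.3
ee_pos: [0.529, 0.0961, 0.2134]
eef_rot: [0.998, -0.069, 0.003, -0.0]
ft_force: [0.7, -0.4, 0.0]
width: 0.0007
13.4 [0.52898098 0.09619551 0.2135069 ] [-1.246  0.252  1.143  1.77  -0.24   1.268 -1.753]
```

View pics/c6.png

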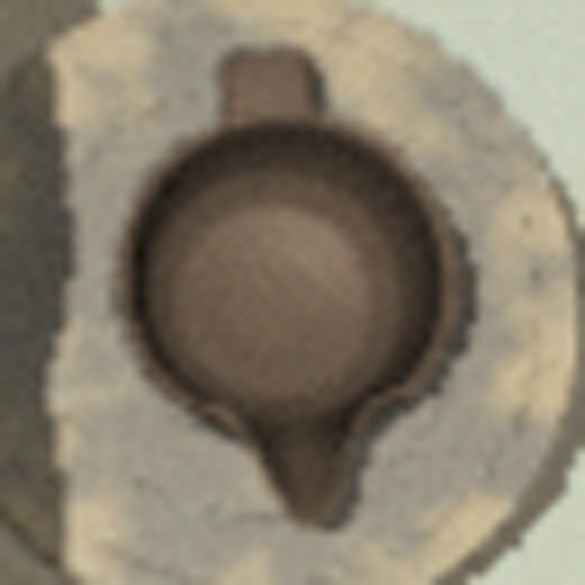

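The spout end is now at about (379.8,215.6) and the lug end mid at about (374.6,163.3).

```bash
python3 - <<'E'
from ang import *
ang([379.8,215.6],[374.6,163.3]); ang([379.8,215.6],[377.1,189.1],.1445,.143); ang([377.1,189.1],[374.6,163.3],.143,.135)
# lip expected pixel, and point at it along bowl axis
E
```

```text
tip [ 0.468  -0.1566] lug [ 0.5979 -0.1456] len 0.1304 ang -175.15
tip [ 0.468  -0.1566] lug [ 0.5322 -0.1505] len 0.0644 ang -174.53
tip [ 0.5322 -0.1505] lug [ 0.5979 -0.1456] len 0.0659 ang -175.76
```

The axis reads -174.5° to -175.8° against -174.4°, so it is square to within about 1°. The lip is at about (0.467,-0.157,0.1445). I'll go above it with TCP z≈0.1755, which puts the tips 20 mm clear.

```bash
python3 -m inch '{"translation":[[-0.2,-0.3,0],[-0.4,-0.6,0],[-0.6,-0.9,0],[-0.62,-1,0],[-0.62,-1,0]],"rot":[[0,0,0],[0,0,0],[0,0,0],[0,0,0],[0,0,0]],"jaw":[0,0,0,0,0]}'
python3 -m inch '{"translation":[[0,-0.3,0],[0,-0.6,0],[0,-0.9,0],[0,-1,0],[0,-1,0]],"rot":[[0,0,0],[0,0,0],[0,0,0],[0,0,0],[0,0,0]],"jaw":[0,0,0,0,0]}'; python3 rotto.py -8;python3 -c "
from bench import r;print(r.read_state()['joint_positions'])"
```

```text
time: 13.9
ee_pos: [0.4664, -0.0064, 0.2133]
eef_rot: [0.997, -0.072, 0.002, -0.003]
ft_force: [1.1, 0.4, -0.2]
width: 0.0004
time: 14.4
ee_pos: [0.4665, -0.108, 0.2134]
eef_rot: [0.997, -0.073, 0.003, -0.002]
ft_force: [-0.8, 0.7, -0.3]
width: 0.0006
[-0.004  0.005  0.007]
[-1.25420412 -0.16752407  1.32428978  1.91098555  0.16562079  1.27062749
 -1.69948626]
```

```bash
python3 -m inch '{"translation":[[0.0,-0.25,0],[0.0,-0.45,0],[0.0,-0.49,0],[0.0,-0.49,0],[0.0,-0.49,-0.2],[0.0,-0.49,-0.33],[0.0,-0.49,-0.38],[0.0,-0.49,-0.38]],"rot":[[0,0,0],[0,0,0],[0,0,0],[0,0,0],[0,0,0],[0,0,0],[0,0,0],[0,0,0]],"jaw":[0,0,0,0,0,0,0,0]}'
python3 - <<'E'
from h import *
a=eyes.camera('top');b=eyes.camera('side');s=r.read_state();print(s['time'],s['ee_pos'],s['joint_positions'].round(3))
B=cv2.resize(b[95:205,320:440],None,fx=5,fy=5,interpolation=cv2.INTER_CUBIC)
from scipy.spatial.transform import Rotation as R
t=s['ee_pos']+R.from_quat(s['eef_rot']).apply([0,0,.011]);print('tip',t)
print('px tip',proj('side',t),'lip',proj('side',[.467,-.157,.1445]))
cv2.imwrite('pics/c7.png',B)
E
```

```text
time: 15.2
ee_pos: [0.4663, -0.1559, 0.1751]
eef_rot: [0.997, -0.073, 0.002, -0.002]
ft_force: [-0.5, -0.6, -0.0]
width: 0.0005
15.3 [ 0.46683128 -0.15648059  0.17598928] [-0.957  0.154  1.305  1.929 -0.168  1.173 -1.307]
tip [ 0.46689635 -0.1564348   0.16498957]
px tip [[394.8741944  152.94364576]] lip [[394.06152782 158.75365433]]
```

View pics/c7.png

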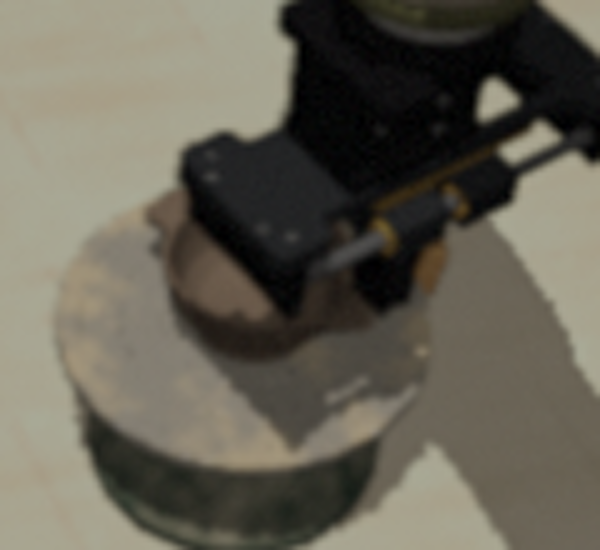

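The closed fingertips sit just above the lip: the finger end is at about (375,305) in the crop, with the spout tip right beneath it. Hold still for 3 s, then hand in.

```bash
python3 -m inch '{"translation":[[0,0,0],[0,0,0],[0,0,0],[0,0,0],[0,0,0],[0,0,0],[0,0,0],[0,0,0],[0,0,0],[0,0,0],[0,0,0],[0,0,0],[0,0,0],[0,0,0],[0,0,0]],"rot":[[0,0,0],[0,0,0],[0,0,0],[0,0,0],[0,0,0],[0,0,0],[0,0,0],[0,0,0],[0,0,0],[0,0,0],[0,0,0],[0,0,0],[0,0,0],[0,0,0],[0,0,0]],"jaw":[0,0,0,0,0,0,0,0,0,0,0,0,0,0,0]}'
python3 -m inch '{"translation":[[0,0,0],[0,0,0],[0,0,0],[0,0,0],[0,0,0],[0,0,0],[0,0,0],[0,0,0],[0,0,0],[0,0,0],[0,0,0],[0,0,0],[0,0,0],[0,0,0],[0,0,0]],"rot":[[0,0,0],[0,0,0],[0,0,0],[0,0,0],[0,0,0],[0,0,0],[0,0,0],[0,0,0],[0,0,0],[0,0,0],[0,0,0],[0,0,0],[0,0,0],[0,0,0],[0,0,0]],"jaw":[0,0,0,0,0,0,0,0,0,0,0,0,0,0,0]}'
python3 -c "
from bench import r;s=r.read_state();print(s['time'],s['ee_pos'],s['ft_force']);print(r.close_job())"
```

```text
time: 16.8
ee_pos: [0.4668, -0.1564, 0.176]
eef_rot: [0.997, -0.073, 0.003, -0.002]
ft_force: [0.1, 0.7, 0.2]
width: 0.0007
time: 18.3
ee_pos: [0.4668, -0.1565, 0.176]
eef_rot: [0.997, -0.073, 0.003, -0.002]
ft_force: [-0.3, -0.7, 0.3]
width: 0.0004
18.3 [ 0.46684416 -0.15645261  0.17600217] [-0.25864812 -0.73115425  0.34836412]
the job is handed in; nothing more can be done
None
```

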